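Load a brass die blank under the spring clip of an engraver's hold-down

TASK

Clamp the flat brass die blank in the engraver's hold-down, without gripping or lifting anything: press the clip's long thumb plate down with one fingertip and keep it down while the other finger pushes the blank along its channel, beneath the raised toe, until it is fully home against the end stop. Then let the clip up so that its toe bears on the blank, draw clear, and leave everything else on the bench where it lies.

Things in the scene. Friction and masses are not known exactly. Their poses are not given: they have to be found in the camera images.
- holder: steel hold-down screwed to the bench board. Origin on the board under the channel's centre line; x points along the channel to the end stop (push direction), y across it to the clip's pivot and thumb plate, z up. Base plate x -125..+45, y -33..+43 mm, top z = 10 mm (channel floor). Pivot shaft along x at y = +36, z = 17 mm, in lugs 23.5 mm high at x = -116 and +31
- home (a point): where the centre of the blank's underside belongs when home: on the channel floor, holder x = +1, y = 0, z = 10 mm; axes as the holder's. End stop face 25 mm beyond it, 7 mm high. Channel 43 mm wide between guide rails 5 mm high, straight from 25 mm beyond this point to 51 mm before it, then flaring open for 40 mm more
- clip (a joint): angle (rad) of the spring clip: 0 at rest, toe 1 to 2 mm above the channel floor and barring the way; 0.17 toe bearing on the blank's top; from 0.20 toe clear of the blank; 0.28 thumb plate level; 0.42 end of travel. It springs back by itself; 3 N on the middle of the thumb plate starts it, about 7 N holds it level, 9 N fully down
- thumb (a point): middle of the top of the thumb plate, a flat plate overhanging the base's side, 90 mm along the channel (holder x -104..-14), 33 mm wide (y +40..+73); a fingertip can slide along it while pressing. This point: holder x = -60, y = +59; 20 mm above the board at rest (sloping up outwards 0.28 rad), 13 mm when level, which is 3 mm above the channel floor: level fingertips can press and push at once
- toe (a point): middle of the underside of the clip's toe, 14 mm along the channel (holder x 0..+14 mm), 10 mm across it, over the channel's centre line; the blank must pass beneath it
- blank: loose brass blank, a flat plate 50 mm long (its x), 40 mm wide (its y), 8 mm thick, about 0.14 kg, with a thin scribed border on top; origin at the centre of its underside. It lies flat on the channel floor before the clip, front edge 12 to 30 mm short of the toe, a little askew
- pliers: bystander: pliers with green grips, 140 x 47 x 11 mm, lying on the board; origin at the centre of its underside
- tweezers: bystander: steel tweezers, 130 x 15 x 8 mm, lying on the board; origin at the centre of its underside
- graver: bystander: graver with a blue handle, 130 x 9 x 9 mm, lying on the board; origin at the centre of its underside
- cup: bystander: blue bottle cap used as a dish, 37 mm across, 22 mm high; origin at the centre of its underside
- reel: bystander: wooden thread reel standing upright, 34 mm across, 54 mm high; origin at the centre of its underside
- plug: bystander: round wooden plug, 28 mm across, 10 mm high; origin at the centre of its underside
- white_ring: bystander: zinc cap, 28 mm across, 9 mm high; origin at the centre of its underside
Mind the look-alikes: they are no part of the job. There is more than one size of the blank; the job needs the larger.

How it is judged:
By the outcome, as a careful person would: the job done as asked, in the order asked, and still so for the second after the job is handed in, with the robot touching nothing.
It also fails if it takes over 35 s, if anything falls off the work surface, if the arm or the gripper's body presses on something with over 40 N, if the wrist force passes 120 N, or if a joint passes its speed limit or range.

ROBOT

A 6-joint arm with a two-finger parallel gripper is mounted at the origin on a cart in front of the work surface, level with it; the furniture and walls round the work are solid. World frame = base frame: x ahead of the robot, y to its left, z up, the work surface at z = 0. Lengths are in mm, angles in rad, forces in N, time in s.
With the tool pointing down it reaches from about 275 to 750 mm from the base axis. Payload 10.2 kg.
Tool frame: the origin (TCP) lies midway between the tips of the shut fingers; the grasp point (between the pads) lies 19 mm behind it (ctrl.tcp_to_grasp is the z of the grasp point in the tool frame, in mm); z points along the fingers, y is the direction in which the jaws open and shut (so a half turn about z gives the same grasp; the last joint's range is limited). The gripper opens to 85 mm and grips with 20 to 120 N. Pads are 22 mm wide; open, the fingers measure 114 mm over their backs; the gripper's body (76 mm by 85 mm) begins 54 mm behind the grasp point. The pads swing forward as they close: fully open they stand 13 mm farther back than shut.
Start: joints at [-1.413, 0.313, 1.498, -0, 1.331, -0.223], TCP at [195.111, -487.404, 231.294] pointing down, gripper open.
Joint ranges: [-2.94, 2.94], [-0.97, 2.17], [0.19, 2.56], [-1.23, 4.37], [0.02, 3.11], [-2.88, 2.88]. Speed limits (rad/s): [2.39, 2.39, 3.01, 3.14, 3.14, 3.14].

INTERFACE

Orientations are given as a unit quaternion [w, x, y, z].
In Python, from rig import sensors, capture, order, ctrl gives the robot as it stands. The module is installed in compiled form; this text tells all that it offers.
- The arm moves only by the tool play_rows, never from a script. Its argument "deltas" is a list of rows, each a list of 7 numbers: the shift along the world's x, y, z in units of 40 mm (1.0 is 40 mm), then the turn, a rotation vector about the world's x, y, z in units of 6 degrees (1.0 is 6 degrees), then the opening, from -1 (shut) to 1 (fully open). A call has 1 to 8 rows; each row shifts and turns the commanded pose from where the row before left it; what a row does not reach is not made up. A row lasts 1/12 s, in which the tool goes at most 41.7 mm and 7.16 degrees, less where a joint would pass 70% of its speed; a pose out of reach is approached as far as the arm can. A call is refused whole if a number of a shift passes 1 or a number of a turn 1, either way. A call with a gripper value outside its range is refused whole. The fingers move at their own pace and stop on an object; "squeeze" is the grip in N (left out, the last holds). Time passes only in rows, so rows that do not move let the fingers close. It gives the time, the measured TCP pose, the force and the opening at its end, in the units of the state.
- sensors.sense(): the state, without advancing time (a new reading comes with each control period).
- capture(name): name is "scene" or "top" or "wrist"; returns a dict with "pixels" (384x512x3 uint8, red, green, blue), "z_map" (384x512 float32, mm along the optical axis (not along the pixel's ray), 0 where there is no reading), "fx", "fy", "cx", "cy" (pixels), "eye" and "rotation" of the camera in the world; the wrist camera has in their place "tool_from_camera" (4x4, takes a point from camera to tool coordinates, whose origin is the TCP and whose axes are the flange's). Camera axes: x right, y down, z forward; pixel columns grow to the right and rows downward; lengths in mm; the calibration is good to about 2 mm. The wrist camera is an equidistant fisheye: a pixel r from the principal point sees the ray r / f radians off the axis. A picture is of the moment at which its call begins: read the wrist's pose just before it.
- order.finish_job(): hands the job in, once; it reports no verdict.
The state is a dict: "time_s": time; "joints": joint angles; "dq": joint speeds; "tau": joint torques, N m; "eef_pos": TCP position; "ee_rot": TCP orientation; "force": force on the tool from outside, world axes, zero at the start; "wrist_torque": the same for the moment, N m; "grip_width": opening from 0.0 (shut) to 1.0 (fully open).
Only numpy, scipy, OpenCV 4.12 (cv2) and the standard library are available. Lean on these libraries where they do the work, as an engineer would, in place of code of your own. Each camera call takes 0.05 s, during which the arm holds its last target. There are 200 camera calls.

## Working session

There is one attempt and no reset: what is moved stays moved. The work goes in short steps, Python scripts to look and compute and a tool call to move; the robot and the scene stay as the last step left them, time stands still between calls to the robot, and variables do not carry over. Pictures are saved under pics/ and viewed, about 8 in all and at most 12, crops included, and the job is handed in when it is done.

Besides the shell and the picture viewer there is one more tool, called after "Call:" by a JSON object that holds its "method" and its "body", one argument or row to a line. play_rows: Moves the arm, as the interface text tells. Its arguments: {"type":"object","properties":{"deltas":{"type":"array","items":{"type":"array","items":{"type":"number"}}},"squeeze":{"type":"number"}},"required":["deltas"]}

```bash
mkdir -p pics
cat > h.py <<'E'
import numpy as np, cv2
from rig import sensors, capture, order, ctrl
def ray(c,u,v,z):
    R=np.array(c["rotation"]);e=np.array(c["eye"])
    d=R@np.array([(u-c["cx"])/c["fx"],(v-c["cy"])/c["fy"],1.0])
    return e+d*(z-e[2])/d[2]
def proj(c,p):
    R=np.array(c["rotation"]);q=R.T@(np.array(p,float)-np.array(c["eye"]))
    return c["cx"]+c["fx"]*q[0]/q[2],c["cy"]+c["fy"]*q[1]/q[2]
def save(n,im,s=1):
    cv2.imwrite("pics/"+n,cv2.resize(im[:,:,::-1],None,fx=s,fy=s,interpolation=cv2.INTER_CUBIC))
E
python3 - <<'E'
from h import *
print(sensors.sense()); print(ctrl.tcp_to_grasp)
a=capture("top");b=capture("scene")
for c in(a,b): print(c["fx"],c["cx"],c["cy"],c["eye"],np.round(c["rotation"],3).tolist())
save("top.png",a["pixels"],1.5);save("scene.png",b["pixels"],1.5)
E
```

```text
{'time_s': 0.0, 'joints': array([-1.41341780e+00,  3.13422163e-01,  1.49848699e+00,  2.36297108e-05,
        1.33102096e+00, -2.23438698e-01]), 'dq': array([-1.39062329e-03, -3.17553779e-04,  2.49972930e-04,  1.22989117e-03,
       -1.79810725e-03,  2.61601754e-05]), 'tau': array([-9.43923114e-04, -4.12269902e+01, -2.59740293e+01, -2.81349958e-04,
        4.19721051e-03,  3.78277753e-05]), 'eef_pos': array([ 195.06194714, -487.11529587,  230.73054671]), 'ee_rot': array([-6.67983897e-04,  9.81927296e-01,  1.89257334e-01,  3.35528238e-05]), 'force': array([-0.02613226,  0.18294445, -0.47169698]), 'wrist_torque': array([0.04419569, 0.00695792, 0.01999151]), 'grip_width': 1.0004581808886874}
-18.700000000000003
463.38206476838326 253.9841622991212 200.61283870987745 [ 307.71913148  -24.78270516 1045.48520185] [-0.076, 0.71, -0.698, 0.056]
395.3570258470594 253.09925994082533 189.03624397311538 [ 69.45174245 467.32207524 592.78109744] [0.152, -0.34, 0.842, -0.391]
```

View pics/top.png

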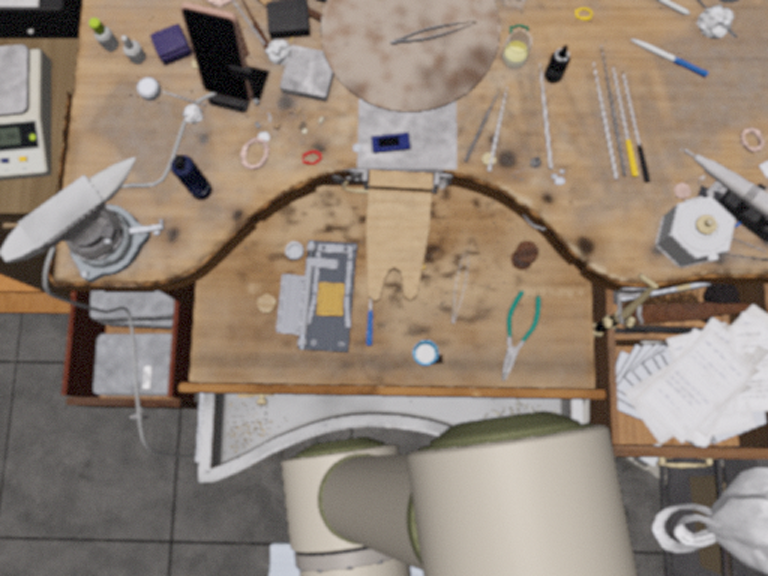

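View pics/scene.png

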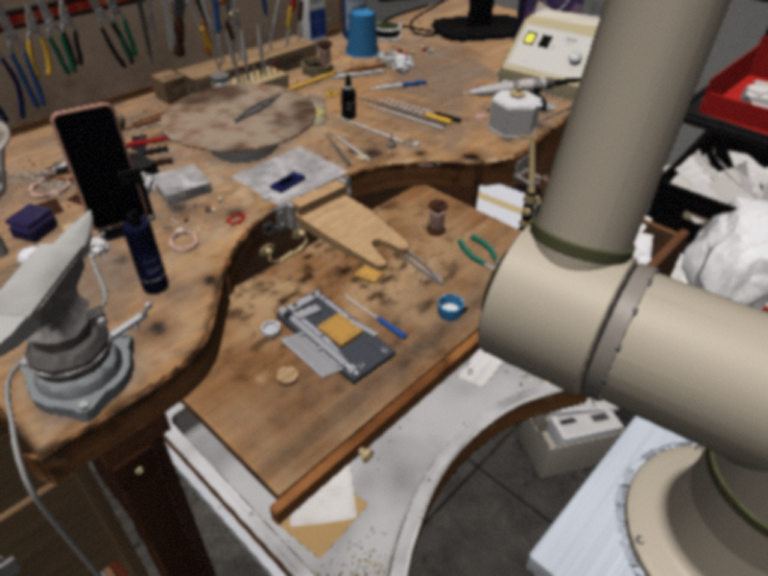

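Top view: the holder is at (330,295), with the thumb plate to its left at (292,305) and the channel running up the image. The look-alikes for the blank are a brass plate in the channel, top (330,298) / scene (341,331), and a smaller brass plate under the pin, scene (368,272). By the description I choose the one in the channel. I'll check it with a crop and get rough world positions.

Run:
```python
from h import *
a=capture("top")
im=a["pixels"];hsv=cv2.cvtColor(im,cv2.COLOR_RGB2HSV)
for n,u,v,z in[("blank",330,298,18),("base tl",308,241,10),("base tr",356,243,10),("base bl",302,349,10),("base br",350,351,10)]:
    print(n,np.round(ray(a,u/1.5,v/1.5,z),0))
d=a["z_map"];R=np.array(a["rotation"])
for n,u,v in[("pin",400,230),("pin tip",375,290),("benchL",200,230),("board",330,375),("arch",330,160),("plug",265,302),("front rail",330,390)]:
    ui,vi=int(u/1.5),int(v/1.5);z=d[vi,ui];p=np.array(a["eye"])+R@np.array([(ui-a["cx"])/a["fx"]*z,(vi-a["cy"])/a["fy"]*z,z]);print(n,np.round(p))
save("crop1.png",np.hstack([im[145:250,170:275],capture("scene")["pixels"][165:270,170:310]]),3)
```

```text
Traceback (most recent call last):
  File "h.py", line 5, in ray
    d=R@np.array([(u-c["cx"])/c["fx"],(v-c["cy"])/c["fy"],1.0])
      ~^~~~~~~~~~~~~~~~~~~~~~~~~~~~~~~~~~~~~~~~~~~~~~~~~~~~~~~~
ValueError: matmul: Input operand 1 has a mismatch in its core dimension 0, with gufunc signature (n?,k),(k,m?)->(n?,m?) (size 3 is different from 4)
```

```bash
python3 - <<'E'
s=open("h.py").read().replace('np.array(c["rotation"])','rot(c["rotation"])').replace("def ray","from scipy.spatial.transform import Rotation as Ro\ndef rot(q): return Ro.from_quat(np.array(q)[[1,2,3,0]]).as_matrix()\ndef ray",1)
open("h.py","w").write(s)
E
python3 - <<'E'
from h import *
a=capture("top")
im=a["pixels"]
for n,u,v,z in[("blank",330,298,18),("base tl",308,241,10),("base tr",356,243,10),("base bl",302,349,10),("base br",350,351,10)]:
    print(n,np.round(ray(a,u/1.5,v/1.5,z),0))
d=a["z_map"];R=rot(a["rotation"])
for n,u,v in[("pin",400,230),("pin tip",375,290),("benchL",200,230),("board",330,375),("arch",330,160),("plug",265,302),("front rail",330,390)]:
    ui,vi=int(u/1.5),int(v/1.5);z=d[vi,ui];p=np.array(a["eye"])+R@np.array([(ui-a["cx"])/a["fx"]*z,(vi-a["cy"])/a["fy"]*z,z]);print(n,np.round(p))
save("crop1.png",np.hstack([im[145:250,170:275],capture("scene")["pixels"][165:270,170:310]]),3)
E
```

```text
blank [506.  83.  18.]
base tl [597. 120.  10.]
base tr [594.  46.  10.]
base bl [429. 123.  10.]
base br [427.  51.  10.]
pin [589. -20. 104.]
pin tip [503.  12.  98.]
benchL [581. 258. 119.]
board [391.  81.   1.]
arch [686.  78. 120.]
plug [502. 185.   3.]
front rail [369.  80.  -1.]
```

View pics/crop1.png

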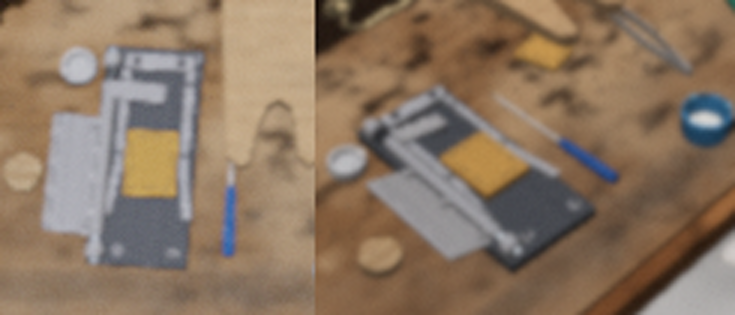

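The crop shows the chosen brass blank inside the channel before the toe, so it's the right one. The smaller brass plate lies loose by the pin. Moving above the holder.

Call:
{"method": "play_rows", "body": {
  "deltas": [
    [0.37, 0.83, 0, 0, 0, -0.2, 0.05],
    [0.37, 0.83, 0, 0, 0, -0.2, 0.05],
    [0.37, 0.83, 0, 0, 0, -0.2, 0.05],
    [0.37, 0.83, 0, 0, 0, -0.2, 0.05],
    [0.37, 0.83, 0, 0, 0, -0.2, 0.05],
    [0.37, 0.83, 0, 0, 0, -0.2, 0.05],
    [0.37, 0.83, 0, 0, 0, -0.2, 0.05],
    [0.37, 0.83, 0, 0, 0, -0.2, 0.05]
  ]
}}

```text
time_s: 0.92
eef_pos: [313.8, -220.1, 231.4]
ee_rot: [0.0, 0.994, 0.106, 0.0]
force: [0.9, -0.3, 0.0]
grip_width: 0.522
```

Call:
{"method": "play_rows", "body": {
  "deltas": [
    [0.37, 0.83, 0, 0, 0, -0.2, 0.05],
    [0.37, 0.83, 0, 0, 0, -0.2, 0.05],
    [0.37, 0.83, 0, 0, 0, -0.2, 0.05],
    [0.37, 0.83, 0, 0, 0, -0.25, 0.05],
    [0.37, 0.83, 0, 0, 0, -0.25, 0.05],
    [0.37, 0.83, 0, 0, 0, -0.25, 0.05],
    [0.37, 0.83, 0, 0, 0, -0.25, 0.05],
    [0.37, 0.83, 0, 0, 0, -0.25, 0.05]
  ]
}}

```text
time_s: 1.58
eef_pos: [432.2, 45.8, 231.4]
ee_rot: [0.0, 1.0, 0.009, 0.0]
force: [1.6, -1.6, 0.3]
grip_width: 0.527
```

Call:
{"method": "play_rows", "body": {
  "deltas": [
    [0.37, 0.83, -0.3, 0, 0, -0.2, 0.05],
    [0.3, 0.8, -0.3, 0, 0, -0.2, 0.05],
    [0, 0, -0.3, 0, 0, 0, 0.05],
    [0, 0, 0, 0, 0, 0, 0.05],
    [0, 0, 0, 0, 0, 0, 0.05]
  ]
}}

```text
time_s: 2.0
eef_pos: [458.4, 108.9, 195.1]
ee_rot: [0.0, 1.0, -0.011, -0.001]
force: [0.4, -0.5, 0.8]
grip_width: 0.529
```

Run:
```python
from h import *
s=sensors.sense();print(s["time_s"],s["eef_pos"],s["ee_rot"],s["grip_width"],s["force"])
c=capture("wrist");print({k:v for k,v in c.items() if k not in("pixels","z_map")})
save("w1.png",c["pixels"],1.5)
import pickle;pickle.dump((s,c),open("w1.pkl","wb"))
```

```text
2.0 [458.40313529 108.90642253 195.11006993] [ 8.30930716e-05  9.99940128e-01 -1.09231153e-02 -6.47345260e-04] 0.5287942373683571 [ 0.40185962 -0.47307418  0.80795606]
{'fx': 297.3186396354542, 'fy': 297.3186396354542, 'cx': 257.30819592443123, 'cy': 187.56523399779763, 'tool_from_camera': array([[ 1.67470535e-04, -9.51974009e-01, -3.06178800e-01,
         7.86704178e+01],
       [ 9.99999927e-01,  5.43912096e-05,  3.77856027e-04,
         1.52910267e+00],
       [-3.43055682e-04, -3.06178840e-01,  9.51973949e-01,
        -1.42256232e+02],
       [ 0.00000000e+00,  0.00000000e+00,  0.00000000e+00,
         1.00000000e+00]])}
```

View pics/w1.png

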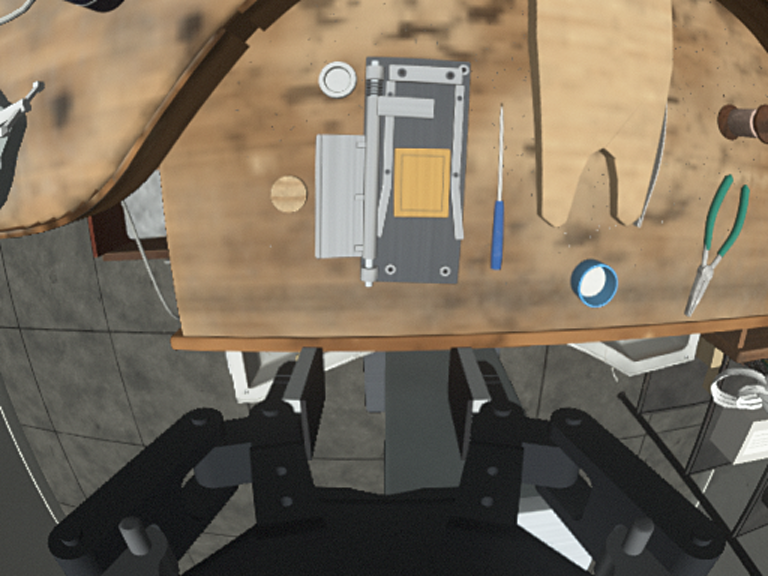

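Wrist view: blank corners at about (396,149), (448,149), (449,217), (394,215), askew in the channel. Thumb plate at (340,196), toe at (418,107), and the fingertips show at (313,350) and (462,350).

```bash
cat >> h.py <<'E'
def wray(s,c,u,v,z):
    x,y=(u-c["cx"])/c["fx"],(v-c["cy"])/c["fy"];r=np.hypot(x,y)+1e-12
    d=np.array([x/r*np.sin(r),y/r*np.sin(r),np.cos(r)]);T=c["tool_from_camera"];R=rot(s["ee_rot"])
    e=R@T[:3,3]+s["eef_pos"];d=R@T[:3,:3]@d
    return e+d*(z-e[2])/d[2]
E
python3 - <<'E'
from h import *
import pickle;s,c=pickle.load(open("w1.pkl","rb"))
im=c["pixels"];hsv=cv2.cvtColor(im,cv2.COLOR_RGB2HSV)
m=cv2.inRange(hsv,(17,110,100),(30,255,255));m[:, :250]=0;m[:,310:]=0;m[:90]=0;m[155:]=0
k=max(cv2.findContours(m,0,2)[0],key=cv2.contourArea)
P=np.array([wray(s,c,u,v,18)[:2] for u,v in k[:,0,:]+0.0],np.float32)
print("blank",cv2.minAreaRect(P),cv2.boxPoints(cv2.minAreaRect(P)).round(1).tolist())
for n,u,v,z in[("base tr",470,58,10),("base br",458,283,10),("base bl",376,279,10),("stop L inner",388,82,17),("stop R inner",458,83,17),
 ("railL in top",393,85,15),("railL in mid",392,170,15),("railR in top",457,85,15),("railR in mid",456,150,15),
 ("toe r top",433,98,15),("toe r bot",433,116,15),("plate tl",318,135,24),("plate bl",316,258,24),("plate tr",363,136,15),("plate br",361,256,15),
 ("screw1",391,269,10),("screw2",445,271,10)]:
    print(n,wray(s,c,u/1.5,v/1.5,z).round(1))
d=c["z_map"]
for u,v in[(313,352),(462,352),(300,405),(478,405),(316,400),(458,400)]:
    ui,vi=int(u/1.5),int(v/1.5);x,y=(ui-c["cx"])/c["fx"],(vi-c["cy"])/c["fy"];r=np.hypot(x,y);z=d[vi,ui]
    p=np.array([x/r*np.tan(r)*z,y/r*np.tan(r)*z,z,1]);print((u,v),(c["tool_from_camera"]@p).round(1))
E
```

```text
blank ((507.870361328125, 80.59831237792969), (38.89436721801758, 49.217403411865234), 88.93547821044922) [[482.8999938964844, 61.599998474121094], [532.0999755859375, 60.70000076293945], [532.7999877929688, 99.5999984741211], [483.6000061035156, 100.5]]
base tr [600.2  43.2  10. ]
base br [428.9  51.7  10. ]
base bl [433.6 115.4  10. ]
stop L inner [580.5 103.1  17. ]
stop R inner [579.9  53.7  17. ]
railL in top [578.5  99.7  15. ]
railL in mid [516.9 101.6  15. ]
railR in top [578.7  54.1  15. ]
railR in mid [531.1  55.3  15. ]
toe r top [568.8  71.5  15. ]
toe r bot [555.7  71.7  15. ]
plate tl [543.9 152.6  24. ]
plate bl [455.1 158.5  24. ]
plate tr [542.  121.7  15. ]
plate br [453.4 126.   15. ]
screw1 [441.3 103.7  10. ]
screw2 [438.9  62.2  10. ]
(313, 352) [ 11.5 -23.2  -9.7   1. ]
(462, 352) [ 11.9  26.9 -10.5   1. ]
(300, 405) [  9.9 -22.1 -40.    1. ]
(478, 405) [  9.5  26.9 -39.5   1. ]
(316, 400) [  1.4 -20.9 -23.6   1. ]
(458, 400) [  2.3  24.  -25.    1. ]
```

Call:
{"method": "play_rows", "body": {
  "deltas": [
    [0.27, 0.1, -0.3, 0, 0, -0.27, 0.05],
    [0, 0, -0.8, 0, 0, 0, 0.05],
    [0, 0, -0.8, 0, 0, 0, 0.05],
    [0, 0, -0.8, 0, 0, 0, 0.05],
    [0, 0, -0.8, 0, 0, 0, 0.05],
    [0, 0, -0.4, 0, 0, 0, 0.05],
    [0, 0, 0, 0, 0, 0, 0.05],
    [0, 0, 0, 0, 0, 0, 0.05]
  ]
}}

```text
time_s: 2.72
eef_pos: [470.0, 112.2, 40.1]
ee_rot: [0.0, 1.0, -0.026, 0.0]
force: [1.0, -1.2, 0.6]
grip_width: 0.525
```

Run:
```python
from h import *
s=sensors.sense();print(s["time_s"],s["eef_pos"],s["ee_rot"],s["grip_width"],s["force"])
c=capture("wrist")
import pickle;pickle.dump((s,c),open("w2.pkl","wb"))
save("w2.png",c["pixels"][60:384,100:420],1.8)
```

```text
2.7167 [470.03171437 112.23147788  40.14901902] [ 4.94256064e-06  9.99662122e-01 -2.59917412e-02  2.65305193e-04] 0.5254993064891516 [ 1.02904927 -1.24514936  0.63496465]
```

View pics/w2.png

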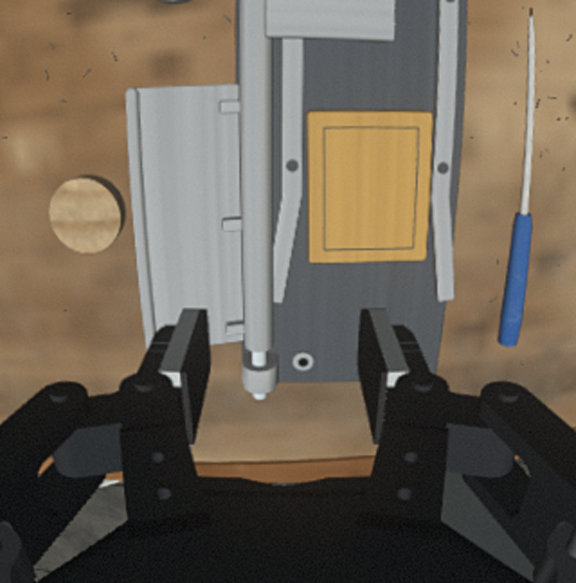

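The fingers straddle the pivot shaft: the left one sits over the plate's near end, the right one behind the blank. The blank's rear edge is at crop (311–427, 262).

Run:
```python
from h import *
import pickle;s,c=pickle.load(open("w2.pkl","rb"))
O=np.array([555.5,79]);a=-.05;H=np.array([[np.cos(a),np.sin(a)],[-np.sin(a),np.cos(a)]])
for n,u,v,z in[("rear L",311,262,18),("rear R",427,262,18),("front L",309,111,18),("front R",432,112,18),("toe edge",330,40,15),("toe cornerR",394,39,15),("railL in",302,150,15),("railR in",436,150,15),("plate outer top",127,90,24),("plate outer bot",147,345,24),("plate inner bot",240,340,16),("plate inner top",238,86,16),("base br",437,381,10)]:
    p=wray(s,c,100+u/1.8,60+v/1.8,z);print(n,p.round(1),(H@(p[:2]-O)).round(1))
print("tcp",H@(s["eef_pos"][:2]-O))
d=c["z_map"]
for u,v in[(200,312),(197,325),(190,350),(182,370),(195,400),(368,312),(372,330),(380,360),(388,378),(385,400)]:
    U,V=100+u/1.8,60+v/1.8
    ui,vi=int(U),int(V);x,y=(ui-c["cx"])/c["fx"],(vi-c["cy"])/c["fy"];r=np.hypot(x,y);z=d[vi,ui]
    p=np.array([x/r*np.tan(r)*z,y/r*np.tan(r)*z,z,1]);print((u,v),(c["tool_from_camera"]@p).round(1))
```

```text
rear L [484.1 100.7  18. ] [-72.4  18.1]
rear R [481.8  61.4  18. ] [-72.8 -21.3]
front L [533.4  99.4  18. ] [-23.   19.3]
front R [532.1  60.6  18. ] [-22.5 -19.5]
toe edge [555.2  91.8  15. ] [-0.9 12.8]
toe cornerR [555.2  71.7  15. ] [ 0.  -7.3]
railL in [520.9 102.   15. ] [-35.7  21.3]
railR in [519.3  58.4  15. ] [-35.1 -22.4]
plate outer top [544.2 153.9  24. ] [-15.   74.2]
plate outer bot [458.  158.7  24. ] [-101.3   74.7]
plate inner bot [454.7 126.8  16. ] [-103.1   42.7]
plate inner top [542.3 120.8  16. ] [-15.3  41.1]
base br [427.1  51.8  10. ] [-126.8  -33.5]
tcp [-87.02235419  28.91831328]
(200, 312) [ 11.5 -21.9  -8.4   1. ]
(197, 325) [ 10.9 -22.  -14.8   1. ]
(190, 350) [ 11.6 -21.6 -29.4   1. ]
(182, 370) [ 11.5 -21.8 -38.5   1. ]
(195, 400) [ -1.5 -20.8 -32.6   1. ]
(368, 312) [11.2 25.3 -7.8  1. ]
(372, 330) [ 11.3  24.7 -18.7   1. ]
(380, 360) [ 11.3  24.6 -34.1   1. ]
(388, 378) [  9.1  25.8 -38.7   1. ]
(385, 400) [  3.2  25.4 -39.2   1. ]
```

Call:
{"method": "play_rows", "body": {
  "deltas": [
    [0, 0, -0.3, 0, 0, 0, 0.05],
    [0, 0, -0.15, 0, 0, 0, 0.05],
    [0, 0, -0.1, 0, 0, 0, 0.05],
    [0, 0, 0, 0, 0, 0, 0.05]
  ]
}}

```text
time_s: 3.1
eef_pos: [469.6, 112.9, 17.6]
ee_rot: [-0.0, 1.0, -0.025, 0.0]
force: [-0.3, 0.3, -0.3]
grip_width: 0.522
```

Call:
{"method": "play_rows", "body": {
  "deltas": [
    [0, 0, -0.08, 0, 0, 0, 0.05],
    [0, 0, -0.08, 0, 0, 0, 0.05],
    [0, 0, 0, 0, 0, 0, 0.05]
  ]
}}

```text
time_s: 3.35
eef_pos: [470.1, 112.9, 11.4]
ee_rot: [0.0, 1.0, -0.025, 0.001]
force: [-1.7, -0.7, 7.4]
grip_width: 0.53
```

Call:
{"method": "play_rows", "body": {
  "deltas": [
    [0, 0, -0.06, 0, 0, 0, 0.05],
    [0, 0, 0, 0, 0, 0, 0.05],
    [0, 0, 0, 0, 0, 0, 0.05]
  ]
}}

```text
time_s: 3.6
eef_pos: [470.1, 112.7, 9.5]
ee_rot: [0.0, 1.0, -0.025, 0.001]
force: [-3.9, -3.2, 10.6]
grip_width: 0.524
```

Run:
```python
from h import *
s=sensors.sense();print(s["time_s"],s["eef_pos"],s["force"],s["grip_width"])
c=capture("wrist");b=capture("scene")
import pickle;pickle.dump((s,c),open("w3.pkl","wb"))
L=cv2.resize(c["pixels"][0:300,100:400],(600,600))[:,:420+60]
S=cv2.resize(b["pixels"][170:290,160:300],None,fx=2.2,fy=2.2)
S=np.vstack([S,np.zeros((600-S.shape[0],S.shape[1],3),np.uint8)])
save("w3.png",np.hstack([L,S]))
```

```text
3.6 [470.08494544 112.69466111   9.52832923] [-3.9162379  -3.19416885 10.63396014] 0.5239463451759455
```

View pics/w3.png

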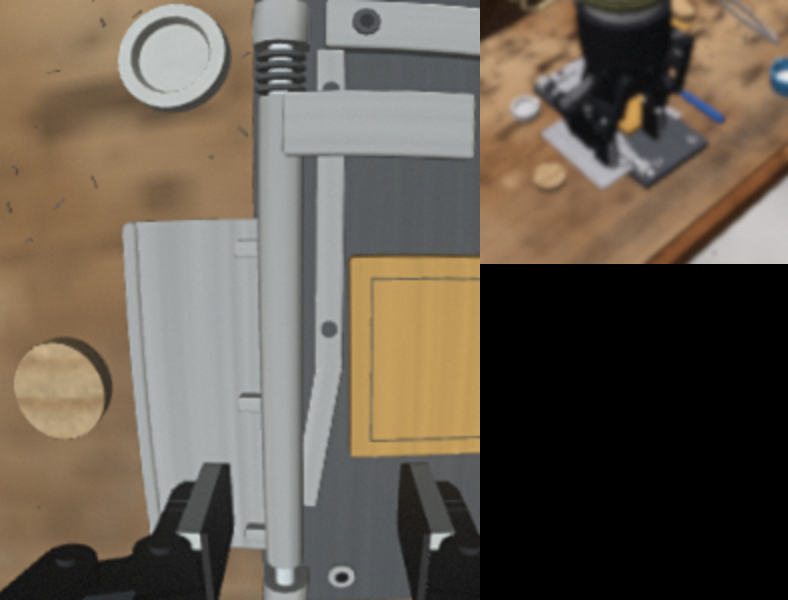

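Run:
```python
from h import *
import pickle
def pt(s,c,U,V):
    z=np.median(c["z_map"][int(V)-1:int(V)+2,int(U)-1:int(U)+2]);x,y=(int(U)-c["cx"])/c["fx"],(int(V)-c["cy"])/c["fy"];r=np.hypot(x,y)
    p=c["tool_from_camera"]@np.array([x/r*np.tan(r)*z,y/r*np.tan(r)*z,z,1]);return rot(s["ee_rot"])@p[:3]+s["eef_pos"]
O=np.array([555.5,79]);a=-.05;H=np.array([[np.cos(a),np.sin(a)],[-np.sin(a),np.cos(a)]])
s,c=pickle.load(open("w3.pkl","rb"))
for n,u,v in[("plate out",150,300),("plate mid",190,300),("plate in",225,300),("toe",460,125),("arm",320,125),("blank",420,350),("floor",450,200),("board",60,300)]:
    p=pt(s,c,100+u/2,v/2);print(n,(H@(p[:2]-O)).round(1),p[2].round(1))
s,c=pickle.load(open("w2.pkl","rb"))
for n,u,v in[("plate out",150,150),("plate in",215,150),("toe",385,20),("blank",370,190),("floor",370,80)]:
    p=pt(s,c,100+u/1.8,60+v/1.8);print("before",n,(H@(p[:2]-O)).round(1),p[2].round(1))
```

```text
plate out [-34.1  68.3] 11.2
plate mid [-34.2  58.1] 11.5
plate in [-34.3  49.6] 12.1
toe [ 6.2 -1.7] 30.7
arm [ 5.7 26.7] 26.3
blank [-45.4   2.8] 17.1
floor [-9.9 -4.7] 9.6
board [-35.4  98.2] -0.6
before plate out [-33.9  68.7] 21.5
before plate in [-35.1  48.9] 16.5
before toe [ 5.8 -3.4] 17.6
before blank [-47.8  -0.2] 17.4
before floor [-13.1  -0.4] 9.7
```

The clip is down (slope about 0.33 rad, toe raised about 13 mm). Now pushing along the channel while holding the plate down.

Call:
{"method": "play_rows", "body": {
  "deltas": [
    [0.1, -0.005, 0, 0, 0, 0, 0.05],
    [0.1, -0.005, 0, 0, 0, 0, 0.05],
    [0.1, -0.005, 0, 0, 0, 0, 0.05],
    [0.1, -0.005, 0, 0, 0, 0, 0.05],
    [0.1, -0.005, 0, 0, 0, 0, 0.05],
    [0.1, -0.005, 0, 0, 0, 0, 0.05]
  ]
}}

```text
time_s: 4.2
eef_pos: [492.8, 112.1, 9.1]
ee_rot: [-0.0, 1.0, -0.025, -0.001]
force: [-7.4, 1.0, 12.0]
grip_width: 0.526
```

Call:
{"method": "play_rows", "body": {
  "deltas": [
    [0.1, -0.005, 0, 0, 0, 0, 0.05],
    [0.1, -0.005, 0, 0, 0, 0, 0.05],
    [0.1, -0.005, 0, 0, 0, 0, 0.05],
    [0, 0, 0, 0, 0, 0, 0.05]
  ]
}}

```text
time_s: 4.53
eef_pos: [505.6, 111.5, 9.3]
ee_rot: [-0.0, 1.0, -0.025, -0.0]
force: [-3.8, 2.5, 10.6]
grip_width: 0.524
```

Run:
```python
from h import *
s=sensors.sense();print(s["time_s"],s["eef_pos"],s["ee_rot"],s["force"],s["grip_width"])
c=capture("wrist")
import pickle;pickle.dump((s,c),open("w4.pkl","wb"))
save("w4.png",c["pixels"][0:300,120:400],2)
```

```text
4.5333 [505.60513594 111.49552619   9.29195009] [-1.96228763e-04  9.99682357e-01 -2.52006312e-02 -2.73154862e-04] [-3.84656321  2.51165836 10.57943743] 0.5244621499667201
```

View pics/w4.png

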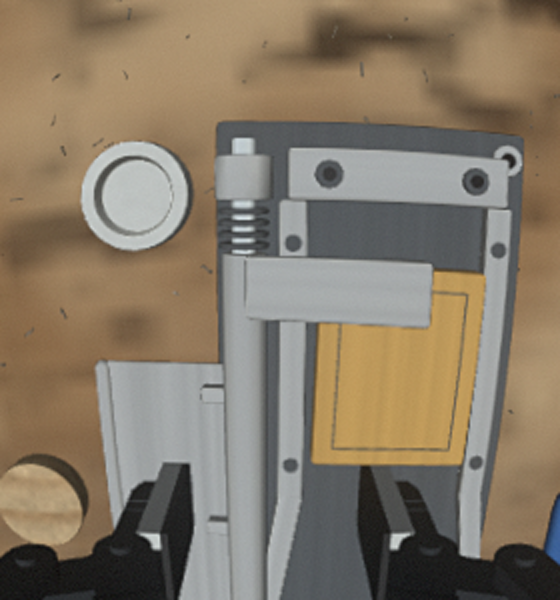

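The blank is passing under the raised toe; its front edge (about row 272) has some 16 mm left to the stop at row 205.

Call:
{"method": "play_rows", "body": {
  "deltas": [
    [0.1, -0.005, 0, 0, 0, 0, 0.05],
    [0.1, -0.005, 0, 0, 0, 0, 0.05],
    [0.1, -0.005, 0, 0, 0, 0, 0.05],
    [0.05, -0.0025, 0, 0, 0, 0, 0.05],
    [0, 0, 0, 0, 0, 0, 0.05]
  ]
}}

```text
time_s: 5.0
eef_pos: [519.4, 110.8, 9.3]
ee_rot: [-0.0, 1.0, -0.025, -0.0]
force: [-6.0, 1.0, 9.4]
grip_width: 0.526
```

Call:
{"method": "play_rows", "body": {
  "deltas": [
    [0.03, -0.0015, 0, 0, 0, 0, 0.05],
    [0.03, -0.0015, 0, 0, 0, 0, 0.05],
    [0, 0, 0, 0, 0, 0, 0.05]
  ]
}}

```text
time_s: 5.25
eef_pos: [520.8, 110.7, 9.2]
ee_rot: [-0.0, 1.0, -0.025, -0.002]
force: [-9.8, 0.8, 13.1]
grip_width: 0.529
```

Call:
{"method": "play_rows", "body": {
  "deltas": [
    [0.03, -0.0015, 0, 0, 0, 0, 0.05],
    [0.03, -0.0015, 0, 0, 0, 0, 0.05],
    [0, 0, 0, 0, 0, 0, 0.05],
    [0, 0, 0, 0, 0, 0, 0.05]
  ]
}}

```text
time_s: 5.58
eef_pos: [521.1, 110.7, 9.0]
ee_rot: [-0.0, 1.0, -0.025, -0.004]
force: [-19.8, -0.5, 18.9]
grip_width: 0.526
```

Run:
```python
from h import *
s=sensors.sense();print(s["time_s"],s["eef_pos"],s["ee_rot"],s["force"],s["grip_width"])
c=capture("wrist")
import pickle;pickle.dump((s,c),open("w5.pkl","wb"))
save("w5.png",c["pixels"][60:260,200:400],3)
```

```text
5.5833 [521.12830146 110.6955956    8.98219718] [-6.00687876e-05  9.99671476e-01 -2.52979699e-02 -4.11694087e-03] [-19.83345187  -0.47337399  18.91883727] 0.5257831339625756
```

View pics/w5.png

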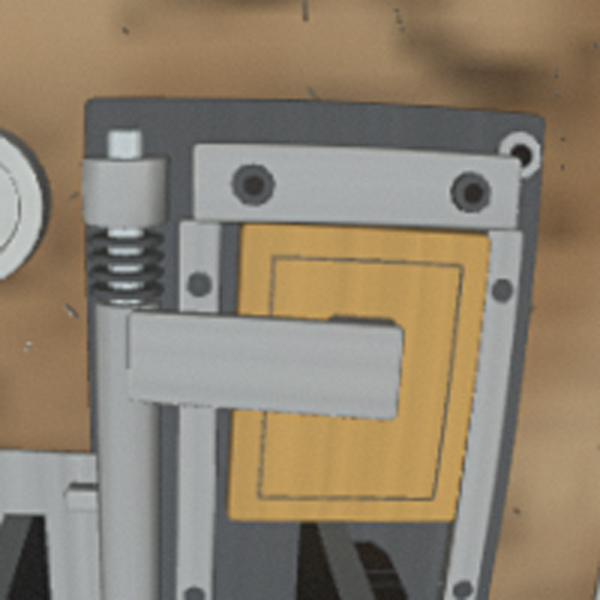

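Home: the blank's front edge (row 225) is flush with the stop and the contact force is 20 N. I'll ease the push, let the clip up slowly, then draw clear.

Call:
{"method": "play_rows", "body": {
  "deltas": [
    [-0.04, 0.002, 0, 0, 0, 0, 0.05],
    [0, 0, 0.04, 0, 0, 0, 0.05],
    [0, 0, 0.04, 0, 0, 0, 0.05],
    [0, 0, 0.04, 0, 0, 0, 0.05],
    [0, 0, 0.04, 0, 0, 0, 0.05],
    [0, 0, 0, 0, 0, 0, 0.05]
  ]
}}

```text
time_s: 6.13
eef_pos: [521.2, 110.5, 14.5]
ee_rot: [-0.0, 1.0, -0.025, -0.002]
force: [-5.8, -0.3, -2.8]
grip_width: 0.524
```

Call:
{"method": "play_rows", "body": {
  "deltas": [
    [-0.05, 0.002, 0.02, 0, 0, 0, 0.05],
    [-0.08, 0.004, 0.04, 0, 0, 0, 0.05],
    [0, 0, 0.08, 0, 0, 0, 0.05],
    [0, 0, 0.12, 0, 0, 0, 0.05],
    [0, 0, 0.2, 0, 0, 0, 0.05],
    [0, 0, 0.4, 0, 0, 0, 0.05]
  ]
}}

```text
time_s: 6.63
eef_pos: [517.1, 110.5, 49.3]
ee_rot: [0.0, 1.0, -0.025, -0.001]
force: [-0.2, -0.0, -1.1]
grip_width: 0.524
```

Call:
{"method": "play_rows", "body": {
  "deltas": [
    [0, 0, 0.7, 0, 0, 0, 0.05],
    [0, 0, 0.8, 0, 0, 0, 0.05],
    [-0.5, 0, 0.5, 0, 0, 0, 0.05],
    [-0.5, 0, 0.2, 0, 0, 0, 0.05],
    [-0.5, 0, 0, 0, 0, 0, 0.05],
    [0, 0, 0, 0, 0, 0, 0.05],
    [0, 0, 0, 0, 0, 0, 0.05]
  ]
}}

```text
time_s: 7.22
eef_pos: [457.6, 110.6, 138.3]
ee_rot: [-0.0, 1.0, -0.025, 0.001]
force: [0.1, 0.8, 0.9]
grip_width: 0.526
```

Run:
```python
from h import *
s=sensors.sense();print(s["time_s"],s["eef_pos"],s["ee_rot"],s["force"])
c=capture("wrist")
import pickle;pickle.dump((s,c),open("w6.pkl","wb"))
save("w6.png",c["pixels"][0:250,120:400],2.2)
```

```text
7.2167 [457.64029501 110.61419655 138.31813745] [-1.27509894e-05  9.99680074e-01 -2.52765996e-02  9.17814853e-04] [0.12934662 0.80508724 0.85008131]
```

View pics/w6.png

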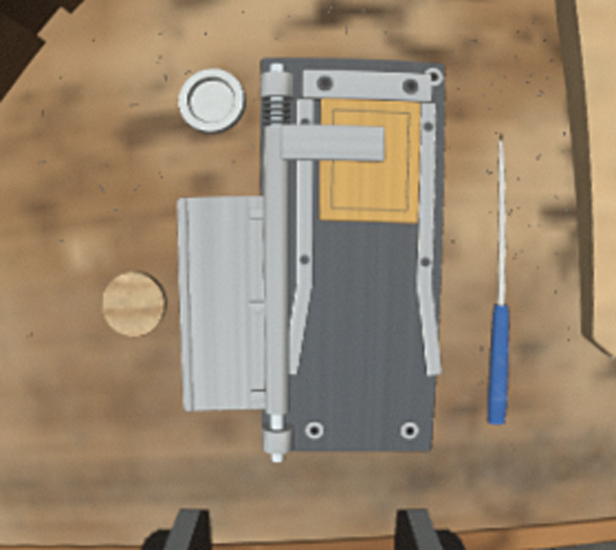

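The blank sits flush at the stop under the toe. A quick numeric check of the gap and clip angle before handing in.

Run:
```python
from h import *
import pickle
s,c=pickle.load(open("w6.pkl","rb"))
hsv=cv2.cvtColor(c["pixels"],cv2.COLOR_RGB2HSV);m=cv2.inRange(hsv,(17,110,100),(30,255,255));m[:40]=0;m[105:]=0;m[:,:255]=0;m[:,320:]=0
O=np.array([555.5,79]);a=-.05;H=np.array([[np.cos(a),np.sin(a)],[-np.sin(a),np.cos(a)]])
P=np.array([H@(wray(s,c,u,v,18)[:2]-O) for v,u in np.argwhere(m)],np.float32);print(cv2.minAreaRect(P))
for n,u,v in[("plate out",190,300),("plate in",240,300),("toe",375,145),("blank",350,190)]:
    U,V=120+u/2.2,v/2.2;z=np.median(c["z_map"][int(V)-1:int(V)+2,int(U)-1:int(U)+2]);x,y=(int(U)-c["cx"])/c["fx"],(int(V)-c["cy"])/c["fy"];r=np.hypot(x,y)
    p=c["tool_from_camera"]@np.array([x/r*np.tan(r)*z,y/r*np.tan(r)*z,z,1]);p=rot(s["ee_rot"])@p[:3]+s["eef_pos"];print(n,(H@(p[:2]-O)).round(1),p[2].round(1))
```

```text
((0.04763221740722656, -1.2971668243408203), (49.2695426940918, 39.35307693481445), 0.05979108810424805)
plate out [-56.4  71.2] 17.2
plate in [-57.1  50.6] 14.3
toe [ 6.  -2.6] 24.8
blank [-12.2   6.2] 17.5
```

```bash
python3 -c "
from rig import order;print(order.finish_job())"
```

```text
the job is handed in; nothing more can be done
None
```

The larger brass blank is clamped in the hold-down, and I handed the job in at about 7 s of robot time. One finger held the thumb plate down, which raised the toe about 13 mm. The other finger pushed the blank along the channel under the toe until it stalled on the end stop at about 20 N. I then eased the push, let the clip up with the finger still at the blank, and drew clear.

**Blank:** in the last picture its front edge is flush with the stop. Its measured centre is holder x ≈ 0.0, y ≈ -1.3 mm, square in the channel. That is 1 mm short of the nominal x = +1, which is within the 2 mm calibration error.

**Clip:** the plate's slope gives an angle of about 0.14 to 0.17 rad, so the toe is bearing on the blank. The depth reading has some noise and came out slightly under the nominal 0.17.

**Bystanders:** the zinc cap, plug and graver look undisturbed in the wrist view. I did not look at the other things on the bench again at the end, but the arm stayed well above the bench until it was over the holder. The gripper was touching nothing at the end.

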